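# Free the glaze tub from its click-in track and stand it on the banding wheel

## Task

Push the glaze tub out of its click-in track, past the spring catch, until it stands clear of the track on the bench; a hidden stop blocks one end, so feel which way it gives and never force it against the stop. Then pick the tub up and set it down gently, upright, on the middle of the banding wheel, and let go. Leave the other things on the bench where they are.

Things in the scene. Friction and masses are not known exactly. Their poses are not given: they have to be found in the camera images.
- tub: The glaze tub to free: white box-shaped tub, flat grey lid, standing on the bench in the track. Foot flange 66 (its x) by 96 (its y) by 8 mm high; body 50 (x) by 84 (y) mm, top at 60 mm; about 0.4 kg. Origin: centre of its underside; y along the track. In the track it cannot be gripped (84 mm one way, only 8 mm to the bars the other): push an end face of the body with closed fingers.
- track: Fixed aluminium track, 120 mm long along its own y (roughly left-right), both ends looking alike. Lips over the tub's foot (top 13.5 mm high, 56 mm apart) let it only slide along y on the bare bench. Each side has two 8 mm steel bars along y, at heights 33 and 53 mm, inner faces 66 mm apart, top at 57 mm. Origin: middle of the track at bench height; z up.
- track_catch (a point): Middle of the track, at lip height. Here grey spring-roller catch housings, 44 mm long, reach out 64 mm to either side. The catch holds the tub with about 6 to 16 N and lets go within 10 mm of travel towards the open end.
- track_end (a point): The track's +y mouth, at bench height, 60 mm from its middle; the -y mouth is its mirror image. Under the lips at one of the two mouths, a different one from start to start, a hidden stop blocks the foot after about 2 mm of travel. The tub is clear once its centre is 108 mm or more from the track's middle.
- wheel: Banding wheel: heavy fixed steel base with a free-turning round aluminium head of 180 mm diameter, 12 mm thick, flat top 60 mm above the bench. Origin: on its axis at bench height.
- wheel_top (a point): Centre of the wheel head's flat top, 60 mm above the bench.
- spare_tub: Bystander: a tub like the one in the track, standing loose on the bench to the robot's right. Origin at its underside.
- boat: Bystander: white unglazed clay boat with a cabin, 130 mm long, 85 mm high. Origin at its underside.
- jar_tall: Bystander: round jar, 62 mm wide, 120 mm high. Origin at its underside.
- jar_squat: Bystander: round glass jar, 72 mm wide, 80 mm high. Origin at its underside.
- bowl: Bystander: terracotta bowl, 110 mm wide, 50 mm high. Origin at its underside.
- brush_mug: Bystander: white ceramic beaker, 80 mm wide, 90 mm high. Origin at its underside.
- tile: Bystander: terracotta test tile 80 x 80 x 9 mm. Origin at its underside.
Things that resemble listed ones, but are neither listed nor needed, are in the scene too. Leave any pink or red look-alike of the tub alone.

How it is judged:
By the outcome, as a careful person would: the job done as asked, in the order asked, and still so for the second after the job is handed in, with the robot touching nothing.
It also fails if it takes over 64 s, if anything falls off the work surface, if the arm or the gripper's body presses on something with over 40 N, if the wrist force passes 120 N, or if a joint passes its speed limit or range.

## Robot

A 6-joint arm with a two-finger parallel gripper is mounted at the origin on the work surface. World frame = base frame: x ahead of the robot, y to its left, z up, the work surface at z = 0. Lengths are in m, angles in rad, forces in N, time in s.
With the tool pointing down it reaches from about 0.375 to 0.9 m from the base axis. Payload 3.1 kg.
Tool frame: the origin (TCP) lies between the finger pads; the fingertips stand 22 mm ahead of it and the grasp point (between the pads) lies 3 mm ahead of it; z points along the fingers, y is the direction in which the jaws open and shut (so a half turn about z gives the same grasp; the last joint's range is limited). The gripper opens to 85 mm and grips with 20 to 120 N. Pads are 22 mm wide; open, the fingers measure 114 mm over their backs; the gripper's body (76 mm by 85 mm) begins 54 mm behind the grasp point. The pads swing forward as they close: fully open they stand 13 mm farther back than shut.
Start: joints at [-1.484, 0.527, 1.433, -0, 1.181, -0.178], TCP at [0.164, -0.603, 0.253] pointing down, gripper open.
Joint ranges: [-3.08, 3.08], [-0.75, 2.2], [0.22, 2.44], [-1.43, 4.57], [0, 2.65], [-2.85, 2.85]. Speed limits (rad/s): [2.79, 2.79, 3.14, 3.14, 3.14, 3.14].

## Interface

Orientations are given as a unit quaternion [x, y, z, w].
In Python, from station import status, snapshot, manip gives the robot as it stands.
- The arm moves only by the tool move_arm, never from a script. Its argument "plan" is a list that holds one entry, the list of rows, each a list of 7 numbers: the turn, a rotation vector about the tool's x, y, z scaled (see below), then the shift along the tool's x, y, z scaled (see below), then the closure, from 0 (fully open) to 1 (shut). A call has exactly 8 rows; each row is the pose to reach, as a shift and turn from the pose commanded when the call began, along the tool's axes at that moment; what a row does not reach only later rows make up. The controller multiplies each number of a shift by 100 mm and each number of a turn by pi/4 rad. A row lasts 1/8 s, in which the tool goes at most 62.5 mm and 10.7 degrees, less where a joint would pass 70% of its speed; a pose out of reach is approached as far as the arm can. A call with a number of a shift or a turn outside -1 to 1 is refused whole. A call with a gripper value outside its range is refused whole. The fingers move at their own pace and stop on an object; "force" is the grip in N (left out, the last holds). Time passes only in rows, so rows that repeat a pose let the fingers close, or fill a call up. It gives the time, the measured TCP pose, the force and the opening at its end, in the units of the state.
- status.sense(): the state, without advancing time (a new reading comes with each control period).
- snapshot(name): name is "side" or "top"; returns a dict with "img" (400x640x3 uint8, red, green, blue), "depth" (400x640 float32, m along the optical axis (not along the pixel's ray), 0 where there is no reading), "mtx" (3x3 intrinsics, pixels), "T" (4x4, takes a point from camera to world coordinates). Camera axes: x right, y up, looking along -z (the intrinsics and any distortion apply to the point x, -y, -z); pixel columns grow to the right and rows downward; lengths in m; the calibration is good to about 2 mm. A picture is of the moment at which its call begins.
- manip.sign_off(): hands the job in, once; it reports no verdict.
The state is a dict: "t": time; "q": joint angles; "qd": joint speeds; "tau": joint torques, N m; "tcp_pos": TCP position; "tool_rot": TCP orientation; "force": force on the tool from outside, world axes, zero at the start; "ft_torque": the same for the moment, N m; "finger_gap": opening from 0.0 (shut) to 1.0 (fully open).
Only numpy, scipy, OpenCV 4.12 (cv2) and the standard library are available. Lean on these libraries where they do the work, as an engineer would, in place of code of your own. Each camera call takes 0.05 s, during which the arm holds its last target. There are 200 camera calls.

## Working session

There is one attempt and no reset: what is moved stays moved. The work goes in short steps, Python scripts to look and compute and a tool call to move; the robot and the scene stay as the last step left them, time stands still between calls to the robot, and variables do not carry over. Pictures are saved under pics/ and viewed, on a budget of 10 in all, crops included, one or two more only if the job needs it, and the job is handed in when it is done.

Besides the shell and the picture viewer there is one more tool, called after ">>>" as name([rows], argument=value, ...), one row to a line, values as JSON. move_arm: Moves the arm, as the interface text tells. Its arguments: {"type":"object","properties":{"plan":{"type":"array"},"force":{"type":"number"}},"required":["plan"]}

```bash
ls; mkdir -p pics; cat > h.py <<'E'
import numpy as np, cv2
from station import status, snapshot, manip
def pts(s):
    h,w=s["depth"].shape; K=s["mtx"]; T=s["T"]
    u,v=np.meshgrid(np.arange(w),np.arange(h)); d=s["depth"]
    p=np.stack([(u-K[0,2])/K[0,0]*d,-(v-K[1,2])/K[1,1]*d,-d],-1)
    P=p@T[:3,:3].T+T[:3,3]; P[d==0]=np.nan
    return P
def ray(s,u,v,z):
    K=s["mtx"];T=s["T"]
    r=T[:3,:3]@np.array([(u-K[0,2])/K[0,0],-(v-K[1,2])/K[1,1],-1.0])
    return T[:3,3]+r*(z-T[2,3])/r[2]
def save(img,n): cv2.imwrite("pics/"+n,img[...,::-1])
E
python3 - <<'E'
from h import *
st=status.sense(); print({k:np.round(v,3) for k,v in st.items()})
a=snapshot("top");b=snapshot("side")
np.savez("s0.npz",**{n+k:x[k] for n,x in (("t",a),("s",b)) for k in x})
for x in (a,b): print(x["mtx"],x["T"].round(3),[k for k in x])
save(np.vstack([cv2.resize(a["img"],(480,300)),cv2.resize(b["img"],(480,300))]),"a.png")
E
```

```text
pics
{'t': np.float64(0.0), 'q': array([-1.485,  0.528,  1.434,  0.   ,  1.181, -0.179]), 'qd': array([ 0.001,  0.   , -0.   ,  0.001,  0.002,  0.001]), 'tau': array([-0.0000e+00, -4.4236e+01, -1.7802e+01, -0.0000e+00,  8.0000e-03,
        0.0000e+00]), 'tcp_pos': array([ 0.164, -0.603,  0.252]), 'tool_rot': array([ 0.991,  0.132,  0.   , -0.001]), 'force': array([-0.013, -0.108,  0.872]), 'ft_torque': array([-0.011,  0.041, -0.018]), 'finger_gap': np.float64(0.998)}
[[412.08174283   0.         323.78306176]
 [  0.         412.08174283 195.49211469]
 [  0.           0.           1.        ]] [[ 0.02   0.996 -0.084  0.459]
 [-1.     0.022  0.017  0.015]
 [ 0.019  0.084  0.996  1.269]
 [ 0.     0.     0.     1.   ]] ['img', 'depth', 'mtx', 'T']
[[403.25942869   0.         320.88655768]
 [  0.         403.25942869 203.73013564]
 [  0.           0.           1.        ]] [[-0.999  0.019 -0.03   0.5  ]
 [-0.035 -0.687  0.725  0.854]
 [-0.007  0.726  0.688  0.875]
 [ 0.     0.     0.     1.   ]] ['img', 'depth', 'mtx', 'T']
```

View pics/a.png

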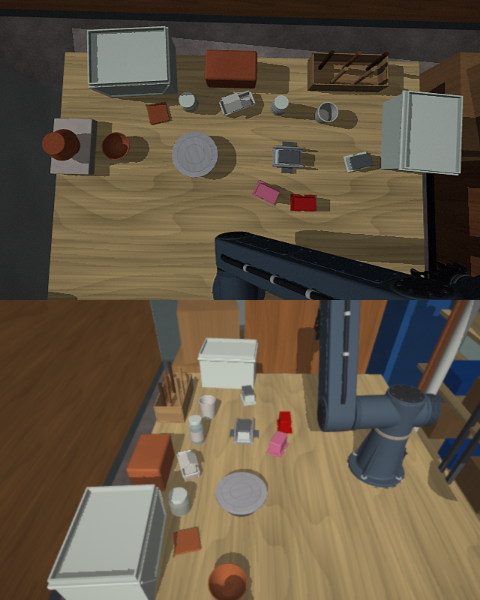

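The top view (half at top) shows the track with its tub at about (384,209) in full-size pixels and the wheel at (260,205). Candidates for the tub are the white and grey tub in the track (384,209), the loose spare tub (477,215), the pink look-alike (355,257) and the red one (404,271). I choose the one in the track and will check it in a close crop.

```bash
python3 - <<'E'
from h import *
z=np.load("s0.npz"); a={k:z["t"+k] for k in("img","depth","mtx","T")}; b={k:z["s"+k] for k in("img","depth","mtx","T")}
A=cv2.resize(a["img"][170:250,330:450],(720,480),interpolation=cv2.INTER_CUBIC)
save(A,"b.png")
P=pts(a);
def stat(n,P,m):
    q=P[m]; r=cv2.minAreaRect((q[:,:2]*1000).astype(np.float32)); print(n,m.sum(),"mean",q.mean(0).round(4),"zmed",np.median(q[:,2]).round(4),"rect",np.round(r[0],1),np.round(r[1],1),round(r[2],1))
uu,vv=np.meshgrid(np.arange(640),np.arange(400))
for nm,s in(("top",a),("side",b)):
    P=pts(s); print(nm)
    if nm=="top": c0=P[209,384];cw=P[205,260]
    else: pass
    print(c0.round(3),cw.round(3))
    near=np.hypot(P[...,0]-cw[0],P[...,1]-cw[1])<.12
    stat("wheel",P,near&(abs(P[...,2]-.06)<.012))
    near=np.hypot(P[...,0]-c0[0],P[...,1]-c0[1])<.1
    stat("lid",P,near&(P[...,2]>.045))
    stat("all",P,near&(P[...,2]>.010))
    print(np.histogram(P[near][:,2],bins=np.arange(-.005,.075,.005)))
E
```

```text
top
[ 0.525 -0.184  0.057] [0.529 0.181 0.063]
wheel 2923 mean [0.5272 0.1833 0.0602] zmed 0.0602 rect [528.1 184.1] [173.9 176.5] 1.2
lid 706 mean [ 0.526  -0.1867  0.0587] zmed 0.0589 rect [ 526.6 -187.2] [116.7  82. ] 88.3
all 1123 mean [ 0.5255 -0.1846  0.0432] zmed 0.0563 rect [ 526.2 -186.7] [120.4 126.6] 89.9
(array([ 942, 1033,  129,  249,  106,    9,    3,   18,   23,    9,    6,
         73,  373,  240,   14]), array([-0.005,  0.   ,  0.005,  0.01 ,  0.015,  0.02 ,  0.025,  0.03 ,
        0.035,  0.04 ,  0.045,  0.05 ,  0.055,  0.06 ,  0.065,  0.07 ]))
side
[ 0.525 -0.184  0.057] [0.529 0.181 0.063]
wheel 3092 mean [0.5294 0.1928 0.0606] zmed 0.0608 rect [528.9 184.5] [177.1 181.1] 5.6
lid 412 mean [ 0.5295 -0.176   0.0583] zmed 0.0593 rect [ 530.  -184.3] [119.2  81.4] 89.7
all 809 mean [ 0.5302 -0.1704  0.0398] zmed 0.0462 rect [ 529.5 -184.5] [123.2 127.8] 89.5
(array([325, 690,  63, 171,  91,  22,  23,  33,  33,  24,  27,  34, 180,
       170,   1]), array([-0.005,  0.   ,  0.005,  0.01 ,  0.015,  0.02 ,  0.025,  0.03 ,
        0.035,  0.04 ,  0.045,  0.05 ,  0.055,  0.06 ,  0.065,  0.07 ]))
```

View pics/b.png

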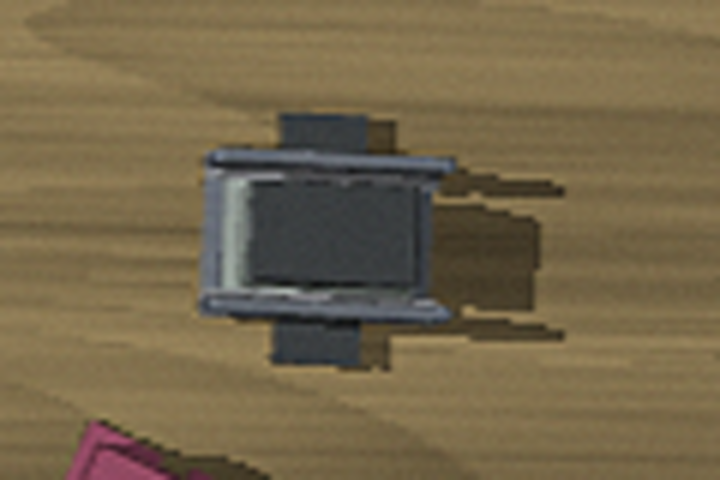

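The crop confirms the white tub with a grey lid between two bars. The bar ends are at crop (207,157)-(455,163) and (203,304)-(450,315), and the housings are at (322,115) and (315,365). The pink one is a look-alike nearby. Next I'll get the yaw, centre and clearances.

```bash
python3 - <<'E'
from h import *
from scipy.ndimage import label
z=np.load("s0.npz"); a={k:z["t"+k] for k in("img","depth","mtx","T")}; b={k:z["s"+k] for k in("img","depth","mtx","T")}
f=lambda u,v,h: ray(a,330+(u+.5)/6-.5,170+(v+.5)/6-.5,h)[:2]
B=[f(207,157,.055),f(455,163,.055),f(203,304,.055),f(450,315,.055)]
L=[f(*p,.06) for p in((250,180),(415,183),(412,288),(247,282))]
print("bars",np.round(B,4).tolist(),"c",np.mean(B,0).round(4)); 
for i in(0,2): d=B[i]-B[i+1]; print("yaw of +y axis dev deg",np.degrees(np.arctan2(-d[0],d[1])),np.linalg.norm(d))
print("lid",np.round(L,4).tolist(),np.mean(L,0).round(4))
print("housing",f(322,115,.0135),f(315,365,.0135))
# depth-based: all points above 10mm within track, both views fused
Q=[]
for s in(a,b):
    P=pts(s).reshape(-1,3); Q.append(P[(P[:,2]>.05)&(P[:,2]<.066)&(np.hypot(P[:,0]-.528,P[:,1]+.185)<.09)])
    q=Q[-1]
    for sg in(-1,1):
        r=q[(sg*(q[:,0]-.528)>.031)]; l=np.polyfit(r[:,1],r[:,0],1); print("bar side",sg,len(r),"x@c",np.polyval(l,-.185).round(4),"yaw",np.degrees(-np.arctan(l[0])).round(2),"y",r[:,1].min().round(4),r[:,1].max().round(4))
    l=q[(abs(q[:,0]-.528)<.02)]; print("lid y",l[:,1].min().round(4),l[:,1].max().round(4),"z",np.median(l[:,2]).round(4))
P=pts(a); lab,n=label((P[...,2]>.012)&(P[...,0]>.3)&(P[...,0]<.8)&(P[...,1]>-.55)&(P[...,1]<.5))
for i in range(1,n+1):
    m=lab==i
    if m.sum()>60: q=P[m]; print(m.sum(),q.min(0).round(3),q.max(0).round(3))
E
```

```text
bars [[0.5631, -0.1248], [0.5628, -0.2477], [0.4906, -0.1237], [0.4877, -0.2455]] c [ 0.526  -0.1855]
yaw of +y axis dev deg -0.1271264500333467 0.12291396980634865
yaw of +y axis dev deg -1.3451659604324975 0.12184340380008633
lid [[0.5518, -0.1456], [0.5521, -0.2269], [0.5004, -0.2257], [0.5017, -0.1446]] [ 0.5265 -0.1857]
housing [ 0.58952437 -0.18830929] [ 0.46195089 -0.18580616]
bar side -1 105 x@c 0.4894 yaw -1.9 y -0.2444 -0.1278
bar side 1 97 x@c 0.5634 yaw -1.13 y -0.2466 -0.1303
lid y -0.229 -0.1444 z 0.06
bar side -1 58 x@c 0.4925 yaw -1.36 y -0.2414 -0.1245
bar side 1 55 x@c 0.5663 yaw -1.21 y -0.2441 -0.1257
lid y -0.2257 -0.1403 z 0.0605
2280 [0.739 0.264 0.013] [0.8   0.5   0.195]
824 [ 0.691 -0.049  0.012] [0.794 0.095 0.085]
531 [0.703 0.183 0.012] [0.769 0.252 0.086]
488 [ 0.697 -0.174  0.013] [ 0.755 -0.114  0.126]
507 [ 0.663 -0.372  0.012] [ 0.741 -0.292  0.096]
281 [0.502 0.441 0.012] [0.609 0.5   0.055]
2924 [0.441 0.096 0.048] [0.615 0.272 0.07 ]
1028 [ 0.463 -0.247  0.012] [ 0.589 -0.126  0.068]
570 [ 0.48  -0.516  0.012] [ 0.547 -0.425  0.067]
521 [ 0.343 -0.153  0.012] [ 0.42  -0.053  0.068]
569 [ 0.312 -0.292  0.012] [ 0.369 -0.205  0.068]
```

Track centre is about (0.527, -0.186), its +y axis is at yaw 88.7°, and the lid is at z 0.060, which matches the text. The wheel is at (0.5285, 0.184) with its top at 0.060. I'll approach the -y end first to feel towards +y.

```bash
cat >> h.py <<'E'
from scipy.spatial.transform import Rotation as R
def need(p,yaw):
    s=status.sense(); r=R.from_quat(s["tool_rot"]); y=np.radians(yaw)
    t=R.from_matrix(np.array([[np.cos(y),np.sin(y),0],[np.sin(y),-np.cos(y),0],[0,0,-1]]))
    print("t",s["t"].round(2),"tcp",s["tcp_pos"].round(4),"F",s["force"].round(1),"gap",s["finger_gap"].round(3))
    print("turn",((r.inv()*t).as_rotvec()/(np.pi/4)).round(3),"shift",(r.inv().apply(np.array(p)-s["tcp_pos"])/.1).round(3))
E
python3 -c "
from h import *
need([.525,-.265,.25],88.7)"
```

```text
Traceback (most recent call last):
  File "h.py", line 18, in need
    print("t",s["t"].round(2),"tcp",s["tcp_pos"].round(4),"F",s["force"].round(1),"gap",s["finger_gap"].round(3))
              ^^^^^^^^^^^^
AttributeError: 'float' object has no attribute 'round'
```

>>> move_arm([
  [[0, 0, -0.1, 0.1, -0.1, 0, 0.2], [0, 0, -0.22, 0.25, -0.22, 0, 0.5], [0, 0, -0.36, 0.4, -0.34, 0, 1], [0, 0, -0.5, 0.55, -0.46, 0, 1], [0, 0, -0.64, 0.7, -0.58, 0, 1], [0, 0, -0.78, 0.85, -0.7, 0, 1], [0, 0, -0.9, 0.95, -0.77, 0, 1], [0, 0, -1, 1, -0.8, 0, 1]],
], force=40)

```text
t: 1.1
tcp_pos: [0.2395, -0.4987, 0.2529]
tool_rot: [0.864, 0.503, 0.0, -0.001]
force: [-0.2, -0.7, -0.5]
finger_gap: 0.002
```

```bash
python3 -c "
from h import *
need([.525,-.265,.25],88.7)"
```

```text
Traceback (most recent call last):
  File "h.py", line 18, in need
    print("t",s["t"].round(2),"tcp",s["tcp_pos"].round(4),"F",s["force"].round(1),"gap",s["finger_gap"].round(3))
              ^^^^^^^^^^^^
AttributeError: 'float' object has no attribute 'round'
```

```bash
sed -i 's/s=status.sense(); r=/s={k:np.array(v) for k,v in status.sense().items()}; r=/' h.py; python3 -c "
from h import *
need([.525,-.265,.25],88.7)"
```

```text
t 1.1 tcp [ 0.2395 -0.4987  0.2529] F [-0.2 -0.7 -0.5] gap 0.002
turn [-0.001 -0.002 -0.63 ] shift [3.443 1.326 0.031]
```

>>> move_arm([
  [[0, 0, -0.1, 0.2, 0.1, 0, 1], [0, 0, -0.2, 0.5, 0.2, 0, 1], [0, 0, -0.3, 0.9, 0.35, 0, 1], [0, 0, -0.4, 1, 0.55, 0, 1], [0, 0, -0.5, 1, 0.8, 0, 1], [0, 0, -0.57, 1, 0.95, 0, 1], [0, 0, -0.63, 1, 1, 0, 1], [0, 0, -0.63, 1, 1, 0, 1]],
])

```text
t: 2.1
tcp_pos: [0.3758, -0.4626, 0.2527]
tool_rot: [0.716, 0.698, 0.0, -0.0]
force: [-0.3, 0.1, 0.2]
finger_gap: 0.002
```

```bash
python3 -c "
from h import *
need([.525,-.265,.25],88.7)"
```

```text
t 2.1 tcp [ 0.3758 -0.4626  0.2527] F [-0.3  0.1  0.2] gap 0.002
turn [-0.001 -0.001 -0.004] shift [2.014 1.44  0.028]
```

>>> move_arm([
  [[0, 0, 0, 0.15, 0.15, 0, 1], [0, 0, 0, 0.35, 0.35, 0, 1], [0, 0, 0, 0.55, 0.55, 0, 1], [0, 0, 0, 0.75, 0.75, 0, 1], [0, 0, 0, 0.9, 0.9, 0, 1], [0, 0, 0, 1, 1, 0.1, 1], [0, 0, 0, 1, 1, 0.3, 1], [0, 0, 0, 1, 1, 0.4, 1]],
])

```text
t: 3.1
tcp_pos: [0.4777, -0.3645, 0.2117]
tool_rot: [0.716, 0.698, -0.0, -0.001]
force: [-0.7, -0.4, 0.7]
finger_gap: 0.001
```

>>> move_arm([
  [[0, 0, 0, 0.15, 0.1, 0.1, 1], [0, 0, 0, 0.35, 0.2, 0.25, 1], [0, 0, 0, 0.55, 0.3, 0.4, 1], [0, 0, 0, 0.75, 0.4, 0.6, 1], [0, 0, 0, 0.9, 0.44, 0.75, 1], [0, 0, 0, 1, 0.44, 0.9, 1], [0, 0, 0, 1, 0.44, 1, 1], [0, 0, 0, 1, 0.44, 1, 1]],
])

```text
t: 4.1
tcp_pos: [0.5246, -0.2663, 0.1125]
tool_rot: [0.716, 0.698, -0.0, -0.001]
force: [0.6, -0.3, 0.3]
finger_gap: -0.001
```

```bash
python3 - <<'E'
from h import *
need([.525,-.262,.044],88.7)
a=snapshot("top"); save(cv2.resize(a["img"][150:270,300:480],(720,480)),"c.png")
E
```

```text
t 4.1 tcp [ 0.5246 -0.2663  0.1125] F [ 0.6 -0.3  0.3] gap -0.001
turn [-0.001 -0.001 -0.004] shift [0.043 0.004 0.685]
```

View pics/c.png

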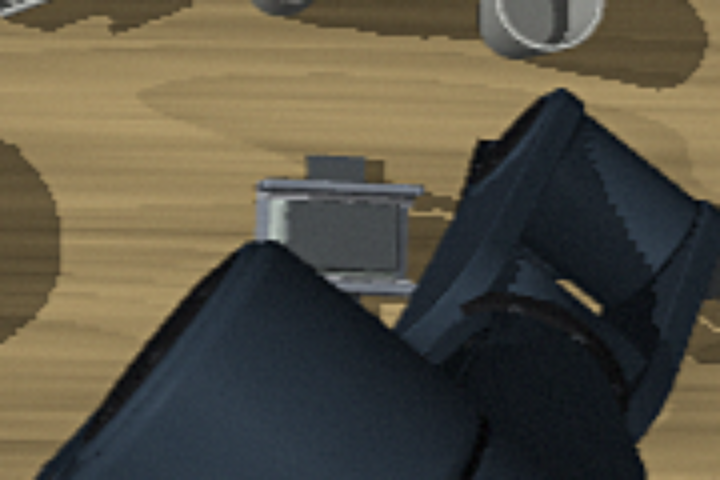

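The arm stands to the right of the track (track centre at crop about (345,235)) and the fingers are off the -y mouth. I'll lower and approach.

>>> move_arm([
  [[0, 0, 0, 0, 0, 0.1, 1], [0, 0, 0, 0, 0, 0.25, 1], [0, 0, 0, 0, 0, 0.4, 1], [0, 0, 0, 0, 0, 0.55, 1], [0, 0, 0, 0, 0, 0.65, 1], [0, 0, 0, 0.03, 0, 0.68, 1], [0, 0, 0, 0.1, 0, 0.68, 1], [0, 0, 0, 0.18, 0, 0.68, 1]],
])

```text
t: 5.15
tcp_pos: [0.5255, -0.2481, 0.0458]
tool_rot: [0.716, 0.698, 0.0, 0.0]
force: [0.6, 0.6, 0.1]
finger_gap: 0.001
```

>>> move_arm([
  [[0, 0, 0, 0.01, 0, 0, 1], [0, 0, 0, 0.02, 0, 0, 1], [0, 0, 0, 0.03, 0, 0, 1], [0, 0, 0, 0.04, 0, 0, 1], [0, 0, 0, 0.05, 0, 0, 1], [0, 0, 0, 0.06, 0, 0, 1], [0, 0, 0, 0.07, 0, 0, 1], [0, 0, 0, 0.07, 0, 0, 1]],
])

```text
t: 6.15
tcp_pos: [0.5254, -0.2415, 0.0453]
tool_rot: [0.716, 0.698, -0.0, -0.0]
force: [0.6, 0.2, -0.4]
finger_gap: 0.002
```

>>> move_arm([
  [[0, 0, 0, 0.005, 0, 0, 1], [0, 0, 0, 0.01, 0, 0, 1], [0, 0, 0, 0.015, 0, 0, 1], [0, 0, 0, 0.02, 0, 0, 1], [0, 0, 0, 0.025, 0, 0, 1], [0, 0, 0, 0.03, 0, 0, 1], [0, 0, 0, 0.03, 0, 0, 1], [0, 0, 0, 0.03, 0, 0, 1]],
])

```text
t: 7.15
tcp_pos: [0.5256, -0.2389, 0.0453]
tool_rot: [0.716, 0.698, -0.0, 0.0]
force: [0.3, -1.9, -1.3]
finger_gap: 0.002
```

>>> move_arm([
  [[0, 0, 0, 0.003, 0, 0, 1], [0, 0, 0, 0.006, 0, 0, 1], [0, 0, 0, 0.009, 0, 0, 1], [0, 0, 0, 0.012, 0, 0, 1], [0, 0, 0, 0.015, 0, 0, 1], [0, 0, 0, 0.015, 0, 0, 1], [0, 0, 0, 0.015, 0, 0, 1], [0, 0, 0, 0.015, 0, 0, 1]],
])

```text
t: 8.15
tcp_pos: [0.5257, -0.238, 0.0455]
tool_rot: [0.716, 0.698, -0.0, 0.001]
force: [-1.3, -5.2, 0.3]
finger_gap: 0.003
```

>>> move_arm([
  [[0, 0, 0, 0.003, 0, 0, 1], [0, 0, 0, 0.006, 0, 0, 1], [0, 0, 0, 0.009, 0, 0, 1], [0, 0, 0, 0.012, 0, 0, 1], [0, 0, 0, 0.015, 0, 0, 1], [0, 0, 0, 0.015, 0, 0, 1], [0, 0, 0, 0.015, 0, 0, 1], [0, 0, 0, 0.015, 0, 0, 1]],
])

```text
t: 9.15
tcp_pos: [0.5262, -0.2371, 0.0456]
tool_rot: [0.716, 0.698, -0.0, 0.002]
force: [-2.0, -7.3, -1.3]
finger_gap: -0.0
```

>>> move_arm([
  [[0, 0, 0, 0.003, 0, 0, 1], [0, 0, 0, 0.006, 0, 0, 1], [0, 0, 0, 0.009, 0, 0, 1], [0, 0, 0, 0.012, 0, 0, 1], [0, 0, 0, 0.015, 0, 0, 1], [0, 0, 0, 0.015, 0, 0, 1], [0, 0, 0, 0.015, 0, 0, 1], [0, 0, 0, 0.015, 0, 0, 1]],
])

```text
t: 10.15
tcp_pos: [0.5264, -0.2357, 0.0456]
tool_rot: [0.716, 0.698, -0.0, 0.002]
force: [-1.4, -6.3, -1.4]
finger_gap: -0.002
```

>>> move_arm([
  [[0, 0, 0, 0.005, 0, 0, 1], [0, 0, 0, 0.01, 0, 0, 1], [0, 0, 0, 0.015, 0, 0, 1], [0, 0, 0, 0.02, 0, 0, 1], [0, 0, 0, 0.025, 0, 0, 1], [0, 0, 0, 0.025, 0, 0, 1], [0, 0, 0, 0.025, 0, 0, 1], [0, 0, 0, 0.025, 0, 0, 1]],
])

```text
t: 11.15
tcp_pos: [0.5257, -0.2313, 0.0453]
tool_rot: [0.716, 0.698, 0.0, -0.0]
force: [0.3, -1.8, 0.1]
finger_gap: 0.002
```

The catch has let go, so the +y end is open. I'll push on smoothly.

>>> move_arm([
  [[0, 0, 0, 0.04, 0, 0, 1], [0, 0, 0, 0.1, 0, 0, 1], [0, 0, 0, 0.17, 0, 0, 1], [0, 0, 0, 0.25, 0, 0, 1], [0, 0, 0, 0.33, 0, 0, 1], [0, 0, 0, 0.4, 0, 0, 1], [0, 0, 0, 0.46, 0, 0, 1], [0, 0, 0, 0.5, 0, 0, 1]],
])

```text
t: 12.15
tcp_pos: [0.5267, -0.181, 0.0452]
tool_rot: [0.716, 0.698, -0.0, -0.0]
force: [-0.2, -1.8, 0.0]
finger_gap: 0.006
```

>>> move_arm([
  [[0, 0, 0, 0.05, 0, 0, 1], [0, 0, 0, 0.13, 0, 0, 1], [0, 0, 0, 0.22, 0, 0, 1], [0, 0, 0, 0.31, 0, 0, 1], [0, 0, 0, 0.4, 0, 0, 1], [0, 0, 0, 0.48, 0, 0, 1], [0, 0, 0, 0.55, 0, 0, 1], [0, 0, 0, 0.58, 0, 0, 1]],
])

```text
t: 13.15
tcp_pos: [0.5284, -0.1231, 0.0453]
tool_rot: [0.716, 0.698, -0.0, -0.0]
force: [-0.3, -1.9, -1.8]
finger_gap: 0.004
```

```bash
python3 - <<'E'
from h import *
a=snapshot("top");b=snapshot("side")
save(np.hstack([cv2.resize(a["img"][150:270,270:420],(400,320)),cv2.resize(b["img"][140:260,260:410],(400,320))]),"d.png")
for s in(a,b):
    P=pts(s).reshape(-1,3); q=P[(abs(P[:,2]-.06)<.006)&(abs(P[:,0]-.528)<.04)&(P[:,1]>-.125)&(P[:,1]<.04)]
    r=cv2.minAreaRect((q[:,:2]*1000).astype(np.float32)) if len(q)>4 else 0; print(len(q),r)
E
```

```text
159 ((536.9682006835938, -53.54451370239258), (35.64759063720703, 47.267879486083984), 0.5975498557090759)
334 ((532.7705078125, -73.42066955566406), (97.14144134521484, 49.95561218261719), 88.9090576171875)
```

View pics/d.png

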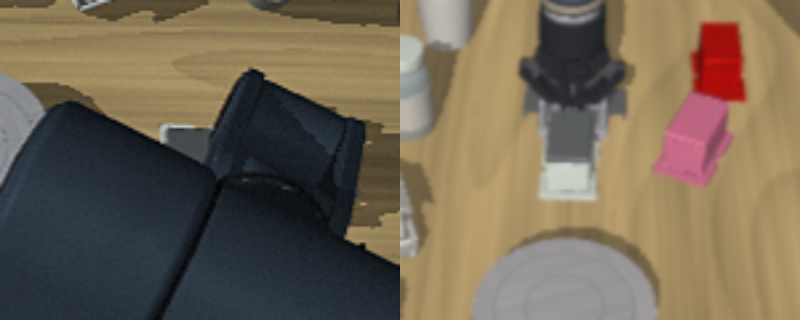

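The side view (right half) shows the tub out of the track's mouth with its lid at crop (570,135), standing flat. I'll back off, lift and look again.

>>> move_arm([
  [[0, 0, 0, -0.05, 0, 0, 1], [0, 0, 0, -0.12, 0, 0, 1], [0, 0, 0, -0.15, 0, -0.1, 1], [0, 0, 0, -0.15, 0, -0.35, 1], [0, 0, 0, -0.15, 0, -0.6, 1], [0, 0, 0, -0.15, 0, -0.85, 0.5], [0, 0, 0, -0.15, 0, -1, 0], [0, 0, 0, -0.15, 0, -1, 0]],
])

```text
t: 14.25
tcp_pos: [0.5287, -0.1391, 0.1466]
tool_rot: [0.716, 0.698, 0.0, 0.001]
force: [0.3, -0.1, -0.3]
finger_gap: 0.637
```

```bash
python3 - <<'E'
from h import *
a=snapshot("top");b=snapshot("side")
save(np.hstack([cv2.resize(a["img"][150:270,270:420],(400,320)),cv2.resize(b["img"][140:260,260:410],(400,320))]),"e.png")
for s in(a,b):
    P=pts(s); m=(P[...,2]>.052)&(P[...,2]<.067)&(abs(P[...,0]-.53)<.04)&(P[...,1]>-.118)&(P[...,1]<.03); q=P[m]
    if len(q)<9: continue
    print(len(q),cv2.minAreaRect((q[:,:2]*1000).astype(np.float32)),np.median(q[:,2]),q.min(0).round(4),q.max(0).round(4))
    g=s["img"].astype(int).max(-1); ld=m&(g<110)
    v,u=np.nonzero(ld); X=np.array([ray(s,i,j,.060)[:2] for i,j in zip(u,v)]); print("lid colour",len(X),cv2.minAreaRect((X*1000).astype(np.float32)))
need([.5295,-.070,.12],88.7)
E
```

```text
415 ((530.3988647460938, -68.57481384277344), (79.40452575683594, 50.17045211791992), 87.70024108886719) 0.060062262046829185 [ 0.505  -0.109   0.0529] [ 0.5554 -0.0297  0.0667]
lid colour 413 ((530.0116577148438, -68.7241439819336), (79.7971420288086, 49.77945327758789), 87.40150451660156)
333 ((532.911865234375, -67.22859191894531), (87.4266128540039, 50.15653610229492), 88.99980926513672) 0.060173981676264865 [ 0.5076 -0.1106  0.0521] [ 0.5584 -0.0231  0.0658]
lid colour 281 ((531.9021606445312, -67.95291137695312), (49.57512664794922, 82.82489776611328), 1.4991943836212158)
t 14.35 tcp [ 0.5277 -0.1385  0.145 ] F [ 0.2  0.3 -0.3] gap 0.805
turn [-0.001 -0.    -0.004] shift [0.685 0.001 0.25 ]
```

View pics/e.png

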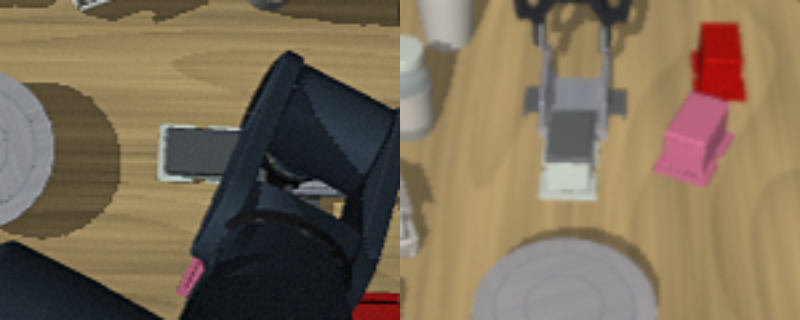

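The tub stands clear, with its lid centre at about (0.5305, -0.069), height 0.060 and yaw about 88°. The lid is at crop (200,152) on the left and (570,135) on the right. I'll move over it and descend.

>>> move_arm([
  [[0, 0, 0, 0.06, 0, 0, 0], [0, 0, 0, 0.18, 0, 0, 0], [0, 0, 0, 0.32, 0.01, 0, 0], [0, 0, 0, 0.46, 0.01, 0, 0], [0, 0, 0, 0.58, 0.02, 0, 0], [0, 0, 0, 0.66, 0.02, 0, 0], [0, 0, 0, 0.69, 0.02, 0.05, 0], [0, 0, 0, 0.69, 0.02, 0.15, 0]],
])

```text
t: 15.35
tcp_pos: [0.5322, -0.0697, 0.1301]
tool_rot: [0.716, 0.698, 0.0, 0.001]
force: [0.2, 0.2, -0.4]
finger_gap: 1.004
```

```bash
python3 -c "
from h import *
need([.5305,-.069,.038],88.4)"
```

```text
t 15.35 tcp [ 0.5322 -0.0697  0.1301] F [ 0.2  0.2 -0.4] gap 1.004
turn [0.001 0.001 0.003] shift [ 0.007 -0.018  0.921]
```

>>> move_arm([
  [[0, 0, 0, 0, -0.01, 0.08, 0], [0, 0, 0, 0, -0.01, 0.22, 0], [0, 0, 0, 0, -0.01, 0.38, 0], [0, 0, 0, 0, -0.01, 0.54, 0], [0, 0, 0, 0, -0.01, 0.7, 0], [0, 0, 0, 0, -0.01, 0.83, 0], [0, 0, 0, 0, -0.01, 0.9, 0], [0, 0, 0, 0, -0.01, 0.92, 0]],
])

```text
t: 16.35
tcp_pos: [0.5308, -0.0696, 0.0378]
tool_rot: [0.716, 0.698, -0.0, -0.0]
force: [-0.1, 0.7, -0.4]
finger_gap: 0.997
```

>>> move_arm([
  [[0, 0, 0, 0, 0, 0, 0.15], [0, 0, 0, 0, 0, 0, 0.3], [0, 0, 0, 0, 0, 0, 0.5], [0, 0, 0, 0, 0, 0, 0.7], [0, 0, 0, 0, 0, 0, 1], [0, 0, 0, 0, 0, 0, 1], [0, 0, 0, 0, 0, 0, 1], [0, 0, 0, 0, 0, 0, 1]],
], force=40)

```text
t: 17.35
tcp_pos: [0.5311, -0.0698, 0.0389]
tool_rot: [0.716, 0.698, 0.0, 0.0]
force: [-0.3, -0.4, 5.4]
finger_gap: 0.581
```

The grip gap is 49 mm, matching the tub body. I'll lift.

>>> move_arm([
  [[0, 0, 0, 0, 0, -0.03, 1], [0, 0, 0, 0, 0, -0.12, 1], [0, 0, 0, 0, 0, -0.27, 1], [0, 0, 0, 0, 0, -0.45, 1], [0, 0, 0, 0, 0, -0.65, 1], [0, 0, 0, 0, 0, -0.83, 1], [0, 0, 0, 0, 0, -0.95, 1], [0, 0, 0, 0, 0, -1, 1]],
])

```text
t: 18.35
tcp_pos: [0.531, -0.0697, 0.1393]
tool_rot: [0.716, 0.698, 0.0, 0.001]
force: [-0.3, 0.3, -3.7]
finger_gap: 0.582
```

```bash
python3 - <<'E'
from h import *
b=snapshot("side");a=snapshot("top")
save(np.hstack([cv2.resize(a["img"][120:270,240:420],(400,320)),cv2.resize(b["img"][120:270,230:410],(400,320))]),"f.png")
need([.5285,.184,.145],88.7)
E
```

```text
t 18.45 tcp [ 0.5309 -0.0697  0.1388] F [ 0.6 -0.1 -4.6] gap 0.579
turn [ 0.001  0.    -0.004] shift [ 2.535 -0.09  -0.063]
```

View pics/f.png

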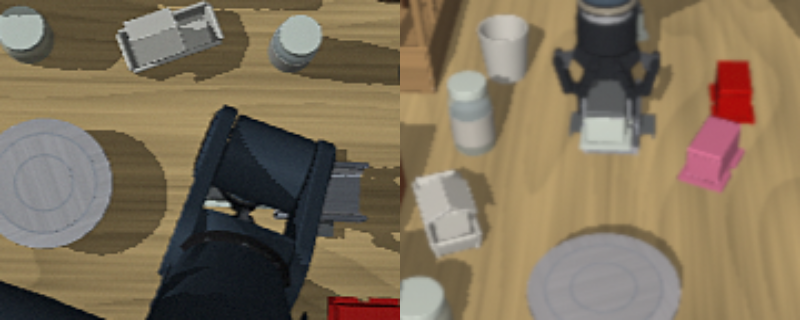

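The tub is held level and upright, at side crop (608,120). The track is empty and the wheel is ahead at (600,290). I'll carry it over.

>>> move_arm([
  [[0, 0, 0, 0.06, 0, -0.03, 1], [0, 0, 0, 0.17, 0, -0.06, 1], [0, 0, 0, 0.31, -0.01, -0.1, 1], [0, 0, 0, 0.46, -0.02, -0.1, 1], [0, 0, 0, 0.61, -0.03, -0.1, 1], [0, 0, 0, 0.76, -0.04, -0.1, 1], [0, 0, 0, 0.9, -0.05, -0.1, 1], [0, 0, 0, 1, -0.05, -0.1, 1]],
])

```text
t: 19.45
tcp_pos: [0.5283, 0.0315, 0.1483]
tool_rot: [0.716, 0.698, -0.0, -0.0]
force: [-0.2, 1.0, -4.5]
finger_gap: 0.584
```

>>> move_arm([
  [[0, 0, 0, 0.12, 0, 0, 1], [0, 0, 0, 0.25, 0, 0, 1], [0, 0, 0, 0.38, 0, 0, 1], [0, 0, 0, 0.52, 0, 0, 1], [0, 0, 0, 0.66, 0, 0, 1], [0, 0, 0, 0.8, 0, 0, 1], [0, 0, 0, 0.92, 0, 0, 1], [0, 0, 0, 1, 0, 0, 1]],
])

```text
t: 20.45
tcp_pos: [0.531, 0.1313, 0.1483]
tool_rot: [0.716, 0.698, -0.0, 0.0]
force: [0.3, -0.7, -4.0]
finger_gap: 0.58
```

```bash
python3 -c "
from h import *
need([.5285,.183,.105],88.7)"
```

```text
t 20.45 tcp [0.531  0.1313 0.1483] F [ 0.3 -0.7 -4. ] gap 0.58
turn [ 0.     0.    -0.003] shift [ 0.516 -0.038  0.433]
```

>>> move_arm([
  [[0, 0, 0, 0.1, 0, 0, 1], [0, 0, 0, 0.25, -0.01, 0, 1], [0, 0, 0, 0.4, -0.02, 0, 1], [0, 0, 0, 0.5, -0.03, 0.03, 1], [0, 0, 0, 0.52, -0.03, 0.12, 1], [0, 0, 0, 0.52, -0.03, 0.25, 1], [0, 0, 0, 0.52, -0.03, 0.33, 1], [0, 0, 0, 0.52, -0.03, 0.38, 1]],
])

```text
t: 21.45
tcp_pos: [0.5291, 0.182, 0.1093]
tool_rot: [0.716, 0.698, -0.001, -0.0]
force: [1.2, -0.4, -3.7]
finger_gap: 0.581
```

```bash
python3 - <<'E'
from h import *
b=snapshot("side");a=snapshot("top")
save(np.hstack([cv2.resize(a["img"][120:270,180:360],(400,320)),cv2.resize(b["img"][200:350,230:410],(400,320))]),"g.png")
need([.5285,.183,.099],88.7)
for s in(a,b):
    P=pts(s); near=np.hypot(P[...,0]-.5285,P[...,1]-.184)<.1
    for lo,hi in((.12,.14),(.062,.082)):
        q=P[near&(P[...,2]>lo)&(P[...,2]<hi)]
        if len(q)>5: print(lo,len(q),q.min(0).round(4),q.max(0).round(4),np.median(q[:,2]).round(4))
E
```

```text
t 21.55 tcp [0.5291 0.1821 0.1095] F [ 0.  -0.1 -3.2] gap 0.582
turn [-0.002  0.    -0.005] shift [ 0.009 -0.006  0.105]
0.12 55 [0.5032 0.1386 0.1212] [0.5503 0.1496 0.1353] 0.1291
0.062 251 [0.4477 0.0956 0.062 ] [0.6116 0.264  0.0819] 0.0642
0.12 471 [0.477  0.1618 0.1201] [0.5847 0.2265 0.14  ] 0.1307
0.062 585 [0.4412 0.1246 0.062 ] [0.6181 0.2723 0.0819] 0.0631
```

View pics/g.png

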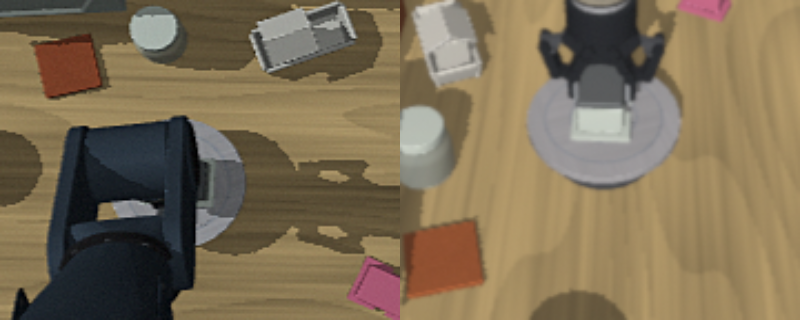

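The tub hangs over the wheel middle, at side crop (601,110), with its lid at z 0.130 so its foot is 10 mm above the head. I'll lower it gently.

>>> move_arm([
  [[0, 0, 0, 0.01, -0.01, 0.02, 1], [0, 0, 0, 0.01, -0.01, 0.04, 1], [0, 0, 0, 0.01, -0.01, 0.06, 1], [0, 0, 0, 0.01, -0.01, 0.075, 1], [0, 0, 0, 0.01, -0.01, 0.08, 1], [0, 0, 0, 0.01, -0.01, 0.085, 1], [0, 0, 0, 0.01, -0.01, 0.09, 1], [0, 0, 0, 0.01, -0.01, 0.09, 1]],
])

```text
t: 22.55
tcp_pos: [0.5284, 0.1835, 0.1013]
tool_rot: [0.716, 0.698, -0.0, -0.0]
force: [0.2, 0.3, -4.0]
finger_gap: 0.582
```

>>> move_arm([
  [[0, 0, 0, 0, 0, 0.003, 1], [0, 0, 0, 0, 0, 0.006, 1], [0, 0, 0, 0, 0, 0.009, 1], [0, 0, 0, 0, 0, 0.011, 1], [0, 0, 0, 0, 0, 0.013, 1], [0, 0, 0, 0, 0, 0.015, 1], [0, 0, 0, 0, 0, 0.015, 1], [0, 0, 0, 0, 0, 0.015, 1]],
])

```text
t: 23.55
tcp_pos: [0.5284, 0.1835, 0.0998]
tool_rot: [0.716, 0.698, 0.0, -0.0]
force: [0.4, -0.3, -3.7]
finger_gap: 0.582
```

>>> move_arm([
  [[0, 0, 0, 0, 0, 0.003, 1], [0, 0, 0, 0, 0, 0.006, 1], [0, 0, 0, 0, 0, 0.009, 1], [0, 0, 0, 0, 0, 0.011, 1], [0, 0, 0, 0, 0, 0.013, 1], [0, 0, 0, 0, 0, 0.015, 1], [0, 0, 0, 0, 0, 0.015, 1], [0, 0, 0, 0, 0, 0.015, 1]],
])

```text
t: 24.55
tcp_pos: [0.5284, 0.1835, 0.0989]
tool_rot: [0.716, 0.698, 0.0, 0.0]
force: [-2.5, -1.0, 5.7]
finger_gap: 0.583
```

It touched down, with the force going from -4 to +5.7 N. I'll open.

>>> move_arm([
  [[0, 0, 0, 0, 0, -0.005, 0.4], [0, 0, 0, 0, 0, -0.005, 0.38], [0, 0, 0, 0, 0, -0.005, 0.34], [0, 0, 0, 0, 0, -0.005, 0.28], [0, 0, 0, 0, 0, -0.005, 0.2], [0, 0, 0, 0, 0, -0.005, 0.1], [0, 0, 0, 0, 0, -0.005, 0], [0, 0, 0, 0, 0, -0.005, 0]],
])

```text
t: 25.55
tcp_pos: [0.5284, 0.1835, 0.0988]
tool_rot: [0.716, 0.698, 0.0, 0.0]
force: [0.5, 0.4, -0.0]
finger_gap: 1.001
```

```bash
python3 - <<'E'
from h import *
need([.5285,.183,.199],88.7)
E
```

```text
t 25.55 tcp [0.5284 0.1835 0.0988] F [ 0.5  0.4 -0. ] gap 1.001
turn [ 0.    -0.    -0.004] shift [-5.000e-03  1.000e-03 -1.002e+00]
```

Free. I'll go straight up, then aside to clear the view.

>>> move_arm([
  [[0, 0, 0, 0, 0, -0.06, 0], [0, 0, 0, 0, 0, -0.18, 0], [0, 0, 0, 0, 0, -0.33, 0], [0, 0, 0, 0, 0, -0.5, 0], [0, 0, 0, 0, 0, -0.67, 0], [0, 0, 0, 0, 0, -0.83, 0], [0, 0, 0, 0, 0, -0.95, 0], [0, 0, 0, 0, 0, -1, 0]],
])

```text
t: 26.55
tcp_pos: [0.5287, 0.1835, 0.1999]
tool_rot: [0.716, 0.698, 0.001, 0.0]
force: [-0.8, 0.1, 0.7]
finger_gap: 1.003
```

>>> move_arm([
  [[0, 0, 0, -0.15, 0, -0.05, 0], [0, 0, 0, -0.3, 0, -0.1, 0], [0, 0, 0, -0.45, 0, -0.2, 0], [0, 0, 0, -0.6, 0, -0.3, 0], [0, 0, 0, -0.75, 0, -0.3, 0], [0, 0, 0, -0.9, 0, -0.3, 0], [0, 0, 0, -1, 0, -0.3, 0], [0, 0, 0, -1, 0, -0.3, 0]],
])

```text
t: 27.55
tcp_pos: [0.5257, 0.0828, 0.2285]
tool_rot: [0.717, 0.697, -0.0, -0.0]
force: [0.7, -0.3, -0.2]
finger_gap: 0.998
```

>>> move_arm([
  [[0, 0, 0, -0.15, 0, 0, 0], [0, 0, 0, -0.3, 0, 0, 0], [0, 0, 0, -0.45, 0, 0, 0], [0, 0, 0, -0.6, 0, 0, 0], [0, 0, 0, -0.75, 0, 0, 0], [0, 0, 0, -0.9, 0, 0, 0], [0, 0, 0, -1, 0, 0, 0], [0, 0, 0, -1, 0, 0, 0]],
])

```text
t: 28.55
tcp_pos: [0.5233, -0.0172, 0.2288]
tool_rot: [0.717, 0.697, 0.0, 0.0]
force: [-0.3, -0.4, -0.3]
finger_gap: 0.999
```

```bash
python3 - <<'E'
from h import *
a=snapshot("top");b=snapshot("side")
save(np.vstack([cv2.resize(a["img"],(480,300)),cv2.resize(b["img"],(480,300))]),"z.png")
for s in(a,b):
    P=pts(s); n=np.hypot(P[...,0]-.5285,P[...,1]-.184)<.1
    q=P[n&(abs(P[...,2]-.12)<.008)]; print("lid",len(q),cv2.minAreaRect((q[:,:2]*1000).astype(np.float32)),np.median(q[:,2]).round(4),q[:,2].std().round(4))
    q=P[n&(abs(P[...,2]-.06)<.006)]; print("wheel",cv2.minEnclosingCircle((q[:,:2]*1000).astype(np.float32)))
z=np.load("s0.npz"); P0=pts({k:z["t"+k] for k in("img","depth","mtx","T")}); P=pts(a)
for n,x0,x1,y0,y1 in(("boat",.68,.8,-.055,.1),("squat",.69,.78,.17,.26),("tall",.68,.76,-.18,-.1),("mug",.65,.75,-.38,-.285),("spare",.47,.555,-.525,-.415),("pink",.335,.43,-.16,-.045),("tile",.62,.75,.27,.38),("bowl",.49,.62,.36,.52)):
    f=lambda P:P[(P[...,0]>x0)&(P[...,0]<x1)&(P[...,1]>y0)&(P[...,1]<y1)&(P[...,2]>.005)&(P[...,2]<.14)].mean(0).round(4)
    print(n,f(P0),f(P))
print(status.sense()["t"],status.sense()["force"])
E
```

```text
lid 544 ((528.2283935546875, 181.96221923828125), (83.54106140136719, 50.3294792175293), 89.96269226074219) 0.1199 0.0022
wheel ((527.8426513671875, 183.810302734375), 89.96470642089844)
lid 536 ((530.3900756835938, 184.94635009765625), (87.09893798828125, 50.038143157958984), 88.663818359375) 0.1204 0.0019
wheel ((529.8494262695312, 185.30490112304688), 90.95337677001953)
boat [0.7399 0.0241 0.0454] [0.7398 0.0242 0.0453]
squat [0.7316 0.2138 0.0663] [0.7317 0.2141 0.0669]
tall [ 0.7207 -0.1405  0.0977] [ 0.7203 -0.1404  0.0967]
mug [ 0.7061 -0.3365  0.052 ] [ 0.7058 -0.3369  0.0507]
spare [ 0.513  -0.4637  0.046 ] [ 0.5131 -0.463   0.0458]
pink [ 0.3837 -0.0994  0.0473] [ 0.3756 -0.1214  0.0497]
tile [0.6959 0.3421 0.0091] [0.6945 0.3428 0.009 ]
bowl [0.5575 0.4864 0.0238] [0.5569 0.486  0.0235]
28.65 [-0.08564997 -0.30316001 -0.15245436]
```

View pics/z.png

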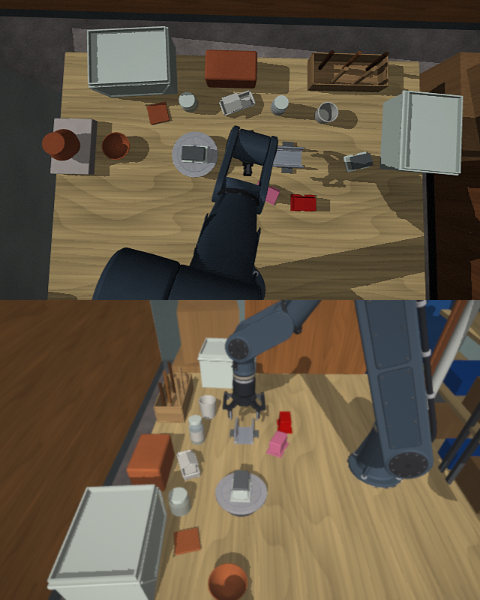

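The tub stands upright on the wheel middle, at montage (194,154) in the top view and (241,487) in the side view. The bystanders are in place; the pink one's numbers differ because the arm partly hides it in the top view, and the side view shows it unmoved.

```bash
python3 -c "
from station import manip; print(manip.sign_off())"
```

```text
the job is handed in; nothing more can be done
None
```

The glaze tub is out of its track and standing upright on the middle of the banding wheel, released. The job was handed in at about 29 s.

- **Freeing the tub:** I felt towards +y with closed fingers. The catch gave way at the readings of at most about 7 N, so +y was the open end and the stop was never touched. I pushed the tub about 117 mm from the track's middle, past the 108 mm needed.
- **Moving it:** I gripped it across the 50 mm body and lowered it slowly onto the wheel. It touched down at about 6 N, and then I opened the fingers and backed away.

**Last checks:**
- **Position:** the tub's centre is within about 2 mm of the wheel axis in both views. The two cameras differ from each other by 2–3 mm.
- **Height:** the lid is level at 0.120 m, as expected for a 60 mm tub on a 60 mm wheel.
- **Robot contact:** nothing is being touched; the force reads about 0 N.
- **Other things:** the listed bystanders are unmoved to within about 1.5 mm. The top view's numbers for the pink look-alike disagreed because the arm partly hid it. The side view shows it in its original place, though I did not measure it there.

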